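Pack away the last puzzle piece and slide the box shut

TASK

Lay the loose wooden jigsaw piece flat in the empty compartment of the wooden slide-lid box, let go of it, and then slide the lid fully closed. Leave everything else on the table where it is.

Things in the scene. Friction and masses are not known exactly. Their poses are not given: they have to be found in the camera images.
- box: Shallow wooden slide-lid box, fixed, outer 136 (x) x 210 (y) x 46 mm high; origin at the centre of its underside. Walls 8, floor 6 mm thick. The lid slides along y in the long walls' grooves and opens towards +y. A divider 28 mm high stands at y 15 to 21 mm; +y of it are stacked pieces (fixed), -y of it is the empty compartment (x -60 to 60, y -97 to 15 mm). The +y end wall is low (33 mm).
- compartment (a point): Centre of the empty compartment's floor: x 0, y -41, z 6 mm in the box frame; axes as the box.
- lid (a joint): How far the flat wooden lid (126 x 206 x 6 mm, underside 34 mm above the table) is open, in m: 0 = closed against its stop, 0.14 = open stop. It starts partly open and uncovers the box from its -y inner wall (y = -97 mm) over a length equal to this value. It cannot lift off, slides with about 1.5 N of friction and stays where left.
- lid_grip (a point): Centre of the wooden grip bar on the lid, 50 mm above the table; moves with the lid (box x = 0, y = 45 mm + the joint value). Axes as the box. The bar is 60 mm long (x), 14 mm wide (y), 20 mm high (40 to 60 mm above the table); pinch it from above across its width, or push it.
- piece: Loose chunky wooden jigsaw piece, about 30 g, 16 mm thick, lying flat; origin at the centre of its underside. Body 52 (x) by 42 mm (y) with a round tab at each x end, 71 mm long overall; the two y sides are straight, 42 mm apart, with a notch 12 mm wide and 7 mm deep in the middle. Grip across y. Any yaw, in any of three spots shared with the tile and the disc.
- disc: Bystander: loose plain wooden disc, 46 mm across, 16 mm thick; origin at the centre of its underside. Leave alone.
- tile: Bystander: loose plain square wooden tile, 46 x 46 x 16 mm; origin at the centre of its underside. Leave alone.
- tape: Bystander: loose roll of tape lying flat, 80 mm outer, 60 mm inner diameter, 24 mm high; origin at the centre of its underside. Leave alone.
- mug: Bystander: loose white mug, 80 mm across, 90 mm high, handle on one side; origin at the centre of its underside. Leave alone.
- pawn: Bystander: loose dark wooden pawn, 28 mm across the foot, 53 mm high; origin at the centre of its underside. Leave alone.
Things that resemble listed ones, but are neither listed nor needed, are in the scene too. Of the things that look like the box, the largest one is meant. Leave any purple look-alike of the piece alone.

How it is judged:
By the outcome, as a careful person would: the job done as asked, in the order asked, and still so for the second after the job is handed in, with the robot touching nothing.
It also fails if it takes over 45 s, if anything falls off the work surface, if the arm or the gripper's body presses on something with over 40 N, if the wrist force passes 120 N, or if a joint passes its speed limit or range.

ROBOT

A 7-joint arm with a two-finger parallel gripper is mounted at the origin on the work surface. World frame = base frame: x ahead of the robot, y to its left, z up, the work surface at z = 0. Lengths are in m, angles in degrees, forces in N, time in s.
With the tool pointing down it reaches from about 0.35 to 0.775 m from the base axis. Payload 3.1 kg.
Tool frame: the origin (TCP) lies on the centre line of the jaws, within the pads' length; the fingertips stand 17 mm ahead of it and the grasp point (between the pads) lies 2 mm behind it (robot.tip_reach is the distance from the TCP to the fingertips, in m); z points along the fingers, y is the direction in which the jaws open and shut (so a half turn about z gives the same grasp; the last joint's range is limited). The gripper opens to 85 mm and grips with 20 to 120 N. Pads are 22 mm wide; open, the fingers measure 114 mm over their backs; the gripper's body (76 mm by 85 mm) begins 54 mm behind the grasp point. The pads swing forward as they close: fully open they stand 13 mm farther back than shut.
Start: joints at [73.986, 17.813, 0.802, 86.603, -0.252, 75.585, -1.558], TCP at [0.13, -0.535, 0.248] pointing down, gripper open.
Joint ranges: [-154.91, 154.91], [-16.99, 109.72], [-72.82, 74.43], [7.12, 147.25], [-82.49, 262.49], [11.32, 116.49], [-174.64, 174.64]. Speed limits (degrees/s): [159.86, 159.86, 180, 180, 180, 180, 180].

INTERFACE

Orientations are given as [roll, pitch, yaw] about the fixed x, y, z axes, in that order (R = Rz(yaw) Ry(pitch) Rx(roll)).
In Python, from station import robot, fingers, vision, workorder, recognise gives the robot as it stands. Calls block until the motion is done:
- robot.move_to(position, orientation): joint-space move of the TCP to a pose.
- robot.line_to(position, orientation=None, velocity=0.15, f_stop=None): straight line of the TCP; orientation=None keeps the orientation; velocity is the mean speed in m/s. With f_stop (N) it stops when the force on the tool has changed by that much, and returns True; else False.
- robot.move_j(angles): joint-space move.
- fingers.gripper_to(opening, force=None): opening from 0.0 (shut) to 1.0 (fully open); force is the grip in N (None keeps the last); returns when the fingers have stopped.
- robot.pause(seconds).
- robot.inverse_kinematics(position, orientation): joint angles nearest the present ones, or None.
- vision.grab_frame(name): name is "side" or "top"; returns the picture (400x640x3 uint8, red, green, blue); there is no depth.
- vision.calibration(name): a dict with "mtx" (3x3 intrinsics, pixels), "extrinsics" (4x4, takes a point from world to camera coordinates). Camera axes: x right, y up, looking along -z (the intrinsics and any distortion apply to the point x, -y, -z); pixel columns grow to the right and rows downward; lengths in m; the calibration is good to about 2 mm. A picture is of the moment at which its call begins. calibration takes no time and is no camera call.
A pose or a line that the arm cannot do raises robot.PlanningError and nothing moves.
- workorder.close_job(): hands the job in, once; it reports no verdict.
Trained networks look in the newest picture that a camera, given by its name, has taken for a name from the list of things; names that differ only in an ending like _2 or _b are one class to them, and where a whole thing is asked for, a point or a joint stands for the part that bears it (a point fixed in the world has none). Each returns a list of dicts, best first, with "p" (0 to 1); they miss things now and then, are a little off and sometimes report something else, mostly with a low value. They report only what shows in the picture. A call takes as long as a camera call. They do not tell look-alikes from the thing itself.
- recognise(label, camera): "rect" ([centre column, centre row, width, height] in pixels, round what is visible of it).
Readings, each from a call of its own:
- robot.current_time_s(): time.
- robot.current_joint_positions(): joint angles.
- robot.current_dq(): joint speeds.
- robot.current_joint_torque(): joint torques, N m.
- robot.current_tool_pos(): TCP position.
- robot.current_eef_rot(): TCP orientation.
- robot.current_contact_force(): force on the tool from outside, world axes, zero at the start.
- robot.current_torque(): the same for the moment, N m.
- robot.current_finger_gap(): opening from 0.0 (shut) to 1.0 (fully open).
Only numpy, scipy, OpenCV 4.12 (cv2) and the standard library are available. Lean on these libraries where they do the work, as an engineer would, in place of code of your own. Each camera call takes 0.05 s, during which the arm holds its last target. There are 200 camera calls.

## Working session

There is one attempt and no reset: what is moved stays moved. The work goes in short steps, each a Python script; the robot and the scene stay as the last script left them, time stands still between calls to the robot, and variables do not carry over. Pictures are saved under pics/ and viewed, about 8 in all and at most 12, crops included, and the job is handed in when it is done.

```bash
mkdir -p pics
python3 - <<'E'
from station import robot, fingers, vision, workorder, recognise
import cv2,numpy as np
for c in("top","side"):
    im=vision.grab_frame(c); cv2.imwrite(f"pics/{c}0.png",im[:,:,::-1])
    k=vision.calibration(c); print(c,{a:(np.round(b,4).tolist() if not isinstance(b,str) else b) for a,b in k.items()})
    for l in("box","piece","lid_grip","disc","tile"):
        print(l,[(np.round(r["rect"]).tolist(),round(r["p"],2)) for r in recognise(l,c)])
print(robot.current_time_s())
E
```

```text
top {'mtx': [[369.197, 0.0, 325.2103], [0.0, 369.197, 206.1201], [0.0, 0.0, 1.0]], 'extrinsics': [[0.0082, -0.9999, -0.0088, -0.0326], [0.9945, 0.0073, 0.1049, -0.4984], [-0.1049, -0.0096, 0.9944, -0.9224], [0.0, 0.0, 0.0, 1.0]]}
box [([393.0, 294.0, 79.0, 73.0], 0.97), ([355.0, 163.0, 140.0, 94.0], 0.71), ([309.0, 257.0, 76.0, 62.0], 0.69)]
piece [([166.0, 161.0, 21.0, 25.0], 0.93), ([167.0, 200.0, 23.0, 18.0], 0.64)]
lid_grip [([392.0, 296.0, 69.0, 64.0], 0.92), ([334.0, 153.0, 90.0, 71.0], 0.83), ([307.0, 256.0, 68.0, 67.0], 0.63)]
disc [([217.0, 179.0, 15.0, 14.0], 0.66)]
tile [([228.0, 221.0, 18.0, 27.0], 0.61)]
side {'mtx': [[385.031, 0.0, 316.6455], [0.0, 385.031, 199.5903], [0.0, 0.0, 1.0]], 'extrinsics': [[-0.8237, -0.567, 0.0047, 0.3896], [0.4328, -0.6234, 0.6511, -0.2862], [-0.3663, 0.5384, 0.7589, -1.1005], [0.0, 0.0, 0.0, 1.0]]}
box [([398.0, 210.0, 58.0, 45.0], 0.93), ([300.0, 180.0, 102.0, 66.0], 0.84), ([339.0, 240.0, 59.0, 48.0], 0.63)]
piece [([193.0, 290.0, 26.0, 20.0], 0.82), ([225.0, 309.0, 24.0, 17.0], 0.69)]
lid_grip [([394.0, 209.0, 58.0, 34.0], 0.91), ([283.0, 188.0, 67.0, 44.0], 0.71), ([341.0, 237.0, 57.0, 43.0], 0.71)]
disc [([240.0, 265.0, 16.0, 14.0], 0.68), ([274.0, 276.0, 22.0, 14.0], 0.21)]
tile [([274.0, 277.0, 20.0, 17.0], 0.64)]
0.6
```

View pics/top0.png

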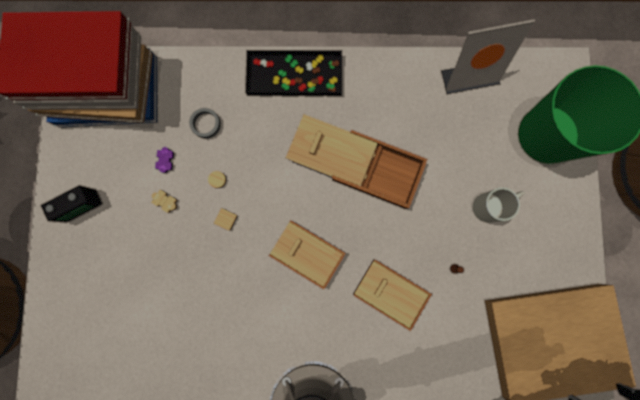

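View pics/side0.png

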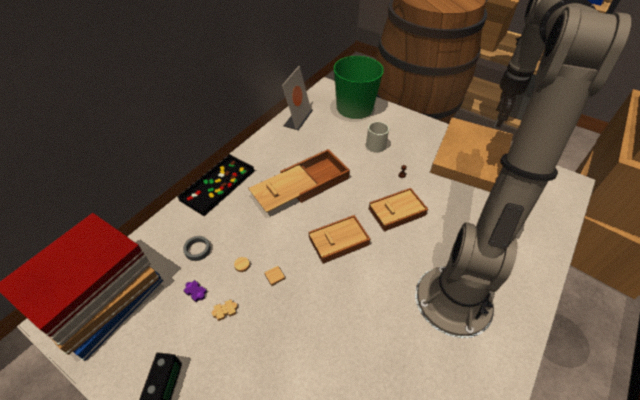

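The loose yellow piece is at top (166,201) and side (225,309). The purple look-alike is at top (165,160). Of the three boxes at top (355,163), (307,256) and (393,294), the first is the largest and is part-open, so it's the one meant. I'll confirm in enlarged crops.

Run:
```python
import cv2,numpy as np
t=cv2.imread("pics/top0.png");s=cv2.imread("pics/side0.png")
def crop(im,x,y,w,h,f):
    return cv2.resize(im[y:y+h,x:x+w],None,fx=f,fy=f,interpolation=cv2.INTER_CUBIC)
a=crop(t,280,110,160,100,5)      # 800x500
cv2.imwrite("pics/boxtop.png",a)
b=np.hstack([crop(t,140,175,50,50,8),crop(s,200,285,50,50,8)]) #800x400
cv2.imwrite("pics/piece.png",b)
```

```text
(no output)
```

View pics/boxtop.png

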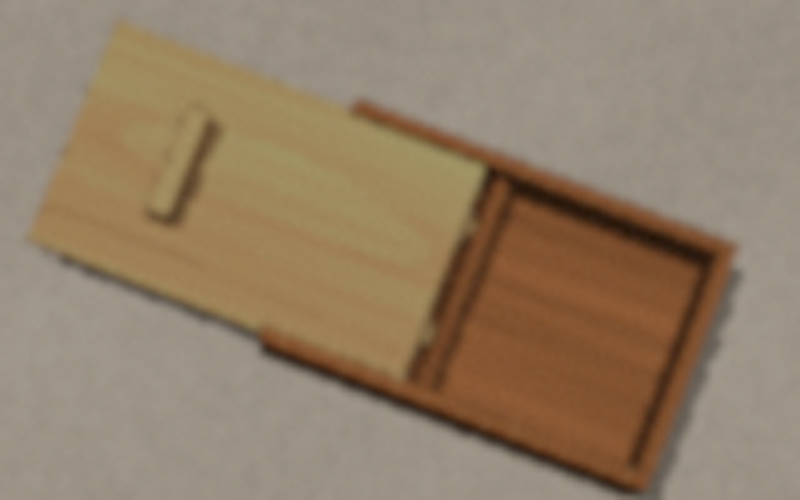

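View pics/piece.png

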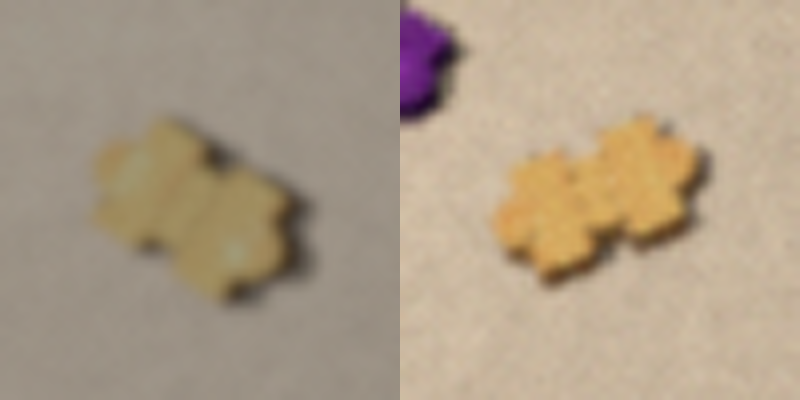

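```bash
cat > h.py <<'E'
import cv2,numpy as np
from scipy.optimize import least_squares,minimize
from station import robot, fingers, vision, workorder, recognise
def proj(c,P):
    k=vision.calibration(c);E=np.array(k["extrinsics"]);M=np.array(k["mtx"])
    q=np.atleast_2d(P)@E[:3,:3].T+E[:3,3];q=q*[1,-1,-1]
    u=q@M.T;return u[:,:2]/u[:,2:]
def unproj(c,px,z):
    f=lambda p:(proj(c,[[p[0],p[1],z]])-px).ravel()
    return least_squares(f,[.5,0]).x
def T(x,y,yaw,L):
    c,s=np.cos(yaw),np.sin(yaw);L=np.atleast_2d(L)
    return np.c_[x+c*L[:,0]-s*L[:,1],y+s*L[:,0]+c*L[:,1],L[:,2]]
def mask(im,r):
    h=cv2.cvtColor(im,cv2.COLOR_RGB2HSV).astype(int)
    m=((h[...,0]>8)&(h[...,0]<32)&(h[...,1]>r)).astype(np.uint8)
    return m
S=4
def shapes():
    b=[(-26,-21),(-6,-21),(-6,-14),(6,-14),(6,-21),(26,-21),(26,21),(6,21),(6,14),(-6,14),(-6,21),(-26,21)]
    t=[[(sx*(27.5)+8*np.cos(a),8*np.sin(a)) for a in np.linspace(0,6.28,20)] for sx in(-1,1)]
    return [np.array(q)/1000 for q in [b]+t]
def render(c,p,box):
    x0,y0,w,h=box;m=np.zeros((h*S,w*S),np.uint8)
    for q in shapes():
        for z in np.linspace(0,.016,5):
            u=(proj(c,T(*p,np.c_[q,np.full(len(q),z)]))-[x0-.5,y0-.5])*S
            cv2.fillPoly(m,[np.round(u*16).astype(np.int32)],1,shift=4)
    return m
def fit_piece(obs,p0):
    """obs: {cam:(box,upsampled mask)}"""
    def cost(p):
        v=0
        for c,(b,m) in obs.items():
            r=render(c,p,b);v-=(r&m).sum()/(r|m).sum()
        return v
    best=None
    for a in np.radians(np.arange(-90,90,15)):
        r=minimize(cost,[*p0,a],method="Nelder-Mead",options=dict(initial_simplex=[[p0[0],p0[1],a],[p0[0]+.01,p0[1],a],[p0[0],p0[1]+.01,a],[p0[0],p0[1],a+.2]],xatol=1e-4,fatol=1e-4))
        if best is None or r.fun<best.fun:best=r
    return best
E
python3 - <<'E'
from h import *
o=np.array([280,110]);cr=lambda x,y:o+np.array([x,y])/5-.4
L=[(.068,-.105,.046),(-.068,-.105,.046),(.068,.105,.046),(-.068,.105,.046)]
U=[cr(735,247),cr(645,490),cr(357,103),cr(263,345)]
LU=[cr(490,170),cr(410,380),cr(118,25),cr(30,240)]
def f(p):
    d=p[3]
    lid=[(.060,-.097+d,.040),(-.060,-.097+d,.040),(.063,.109+d,.040),(-.063,.109+d,.040)]
    return (np.r_[proj("top",T(*p[:3],L)),proj("top",T(*p[:3],lid))]-np.r_[U,LU]).ravel()
r=least_squares(f,[.6,-.1,-.3,.1]);print(r.x,np.degrees(r.x[2]),np.round(r.fun,1))
im={c:cv2.imread(f"pics/{c}0.png")[:,:,::-1] for c in("top","side")}
obs={}
for c,b in(("top",(140,175,50,50)),("side",(200,285,50,50))):
    x,y,w,h=b
    hsv=cv2.cvtColor(cv2.resize(np.ascontiguousarray(im[c][y:y+h,x:x+w]),None,fx=S,fy=S,interpolation=cv2.INTER_CUBIC),cv2.COLOR_RGB2HSV)
    th,_=cv2.threshold(hsv[...,1],0,255,cv2.THRESH_OTSU)
    m=((hsv[...,1]>th)&(hsv[...,0]<32)&(hsv[...,2]>70)).astype(np.uint8)
    n,l,st,_=cv2.connectedComponentsWithStats(m);m=(l==1+st[1:,4].argmax()).astype(np.uint8)
    obs[c]=(b,m);print(c,th,m.sum()/16)
p0=unproj("top",np.array([165.5,200.5]),.008);q0=unproj("side",np.array([225,309]),.008);print(p0,q0)
for o_ in(obs,{"top":obs["top"]},{"side":obs["side"]}):
    r2=fit_piece(o_,p0);print(r2.x,np.degrees(r2.x[2]),r2.fun)
r2=fit_piece(obs,p0)
# overlays
out=[]
for c,(b,m) in obs.items():
    x,y,w,h=b;v=cv2.resize(np.ascontiguousarray(im[c][y:y+h,x:x+w]),None,fx=8,fy=8,interpolation=cv2.INTER_CUBIC)
    k=cv2.resize(render(c,r2.x,b),None,fx=2,fy=2,interpolation=0)
    cs,_=cv2.findContours(k,0,1);cv2.drawContours(v,cs,-1,(255,0,0),1);out.append(v)
x,y,w,h=230,140,130,80
v=cv2.resize(np.ascontiguousarray(im["side"][y:y+h,x:x+w]),None,fx=3,fy=3,interpolation=cv2.INTER_CUBIC)
pp=r.x
g=T(*pp[:3],[(sx*.068,sy*.105,.046) for sx,sy in((1,1),(1,-1),(-1,-1),(-1,1))])
l=T(*pp[:3],[(-.06,-.097+pp[3],.04),(.06,-.097+pp[3],.04)])
gb=T(*pp[:3],[(sx*.03,.045+pp[3]+sy*.007,.06) for sx,sy in((1,1),(1,-1),(-1,-1),(-1,1))])
for q in(g,l,gb):
    cv2.polylines(v,[np.round(((proj("side",q)-[x-.5,y-.5])*3)).astype(np.int32)],True,(255,0,0),1)
v=cv2.copyMakeBorder(v,0,400-v.shape[0]if v.shape[0]<400 else 0,0,0,cv2.BORDER_CONSTANT)
cv2.imwrite("pics/ov.png",cv2.resize(np.hstack(out+[v])[:,:,::-1],None,fx=.67,fy=.67,interpolation=cv2.INTER_AREA))
E
```

```text
[ 0.59420322 -0.16620602 -0.36778217  0.12446562] -21.072365872696494 [ 1.1 -0.4  0.6  0.5 -0.3 -0.9 -0.9 -0.7 -0.1 -0.1 -0.8  0.9  0.5 -0.3
 -0.2  0.9]
top 68.0 376.25
side 99.0 335.9375
[0.51231293 0.39202255] [0.51203112 0.39278794]Traceback (most recent call last):
  File "<stdin>", line 22, in <module>
  File "h.py", line 39, in fit_piece
    r=minimize(cost,[*p0,a],method="Nelder-Mead",options=dict(initial_simplex=[[p0[0],p0[1],a],[p0[0]+.01,p0[1],a],[p0[0],p0[1]+.01,a],[p0[0],p0[1],a+.2]],xatol=1e-4,fatol=1e-4))
    res = _minimize_neldermead(fun, x0, args, callback, bounds=bounds,
                               **options)
    fxr = func(xr)
    fx = function(np.copy(x), *(wrapper_args + args))
  File "h.py", line 35, in cost
    r=render(c,p,b);v-=(r&m).sum()/(r|m).sum()
  File "h.py", line 27, in render
    u=(proj(c,T(*p,np.c_[q,np.full(len(q),z)]))-[x0-.5,y0-.5])*S
       ~~~~^^^^^^^^^^^^^^^^^^^^^^^^^^^^^^^^^^^^
  File "h.py", line 5, in proj
    k=vision.calibration(c);E=np.array(k["extrinsics"]);M=np.array(k["mtx"])
ValueError: time passes only in moves, steps and waits
```

```bash
sed -i 's/^def proj/_K={}\ndef cal(c):\n    if c not in _K:_K[c]=vision.calibration(c)\n    return _K[c]\ndef proj/; s/k=vision.calibration(c);E/k=cal(c);E/' h.py
cat > fit.py <<'E'
from h import *
pp=[ 0.59420322,-0.16620602,-0.36778217,0.12446562]
im={c:cv2.imread(f"pics/{c}0.png")[:,:,::-1] for c in("top","side")}
obs={}
for c,b in(("top",(140,175,50,50)),("side",(200,285,50,50))):
    x,y,w,h=b
    hsv=cv2.cvtColor(cv2.resize(np.ascontiguousarray(im[c][y:y+h,x:x+w]),None,fx=S,fy=S,interpolation=cv2.INTER_CUBIC),cv2.COLOR_RGB2HSV)
    th,_=cv2.threshold(hsv[...,1],0,255,cv2.THRESH_OTSU)
    m=((hsv[...,1]>th)&(hsv[...,0]<32)&(hsv[...,2]>70)).astype(np.uint8)
    n,l,st,_=cv2.connectedComponentsWithStats(m);m=(l==1+st[1:,4].argmax()).astype(np.uint8)
    obs[c]=(b,m)
p0=[.512,.392]
for o_ in({"top":obs["top"]},{"side":obs["side"]},obs):
    r2=fit_piece(o_,p0);print(r2.x,np.degrees(r2.x[2]),r2.fun)
out=[]
for c,(b,m) in obs.items():
    x,y,w,h=b;v=cv2.resize(np.ascontiguousarray(im[c][y:y+h,x:x+w]),None,fx=8,fy=8,interpolation=cv2.INTER_CUBIC)
    k=cv2.resize(render(c,r2.x,b),None,fx=2,fy=2,interpolation=0)
    cs,_=cv2.findContours(k,0,1);cv2.drawContours(v,cs,-1,(255,0,0),1);out.append(v)
x,y,w,h=230,140,130,100
v=cv2.resize(np.ascontiguousarray(im["side"][y:y+h,x:x+w]),None,fx=4,fy=4,interpolation=cv2.INTER_CUBIC)
g=T(*pp[:3],[(sx*.068,sy*.105,.046) for sx,sy in((1,1),(1,-1),(-1,-1),(-1,1))])
l=T(*pp[:3],[(-.06,-.097+pp[3],.04),(.06,-.097+pp[3],.04)])
gb=T(*pp[:3],[(sx*.03,.045+pp[3]+sy*.007,.06) for sx,sy in((1,1),(1,-1),(-1,-1),(-1,1))])
for q in(g,l,gb):
    cv2.polylines(v,[np.round(((proj("side",q)-[x-.5,y-.5])*4)).astype(np.int32)],True,(255,0,0),1)
cv2.imwrite("pics/ov.png",cv2.resize(np.hstack(out+[v])[:,:,::-1],None,fx=.6,fy=.6,interpolation=cv2.INTER_AREA))
E
python3 fit.py
```

```text
[ 0.51144062  0.39597817 -2.10777536] -120.7666324002186 -0.9165895775516497
[0.51320193 0.39413336 1.02665967] 58.82326590960385 -0.9225315580148712
[ 0.51192728  0.39522744 -2.1040813 ] -120.55497852108881 -1.8180798997999115
```

View pics/ov.png

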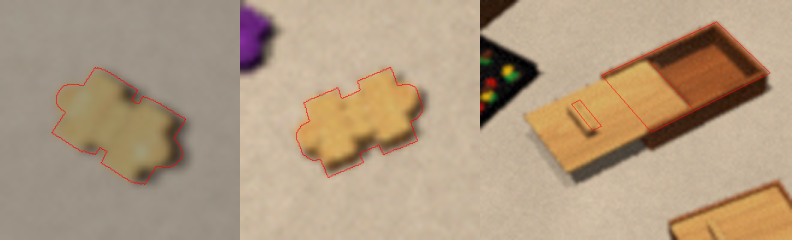

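The piece fit agrees between the cameras to about 3 mm and 0.5°: (0.512, 0.395), yaw 59°. The box fit overlays well in the other view too: (0.594, -0.166), yaw -21°, lid open 124 mm. The compartment is fully uncovered, so I'll pick now.

```bash
cat >> h.py <<'E'
PX,PY,PYAW=.512,.395,59.4
BX,BY,BYAW,D=.5942,-.1662,-21.07,.1245
def B(x,y,z): return T(BX,BY,np.radians(BYAW),[(x,y,z)])[0].tolist()
E
python3 - <<'E'
from h import *
for n,p,o in(("pick",[PX,PY,.019],PYAW),("up",[PX,PY,.2],PYAW),("place",B(0,-.041,.026),BYAW),("push0",B(0,.209,.063),BYAW),("push1",B(0,.067,.063),BYAW)):
    print(n,np.round(p,3),robot.inverse_kinematics(p,[180,0,o]))
robot.move_to([PX,PY,.2],[180,0,PYAW])
fingers.gripper_to(.8)
robot.line_to([PX,PY,.06],velocity=.2)
robot.line_to([PX,PY,.019],velocity=.08,f_stop=8)
print(robot.current_tool_pos())
fingers.gripper_to(0.2,force=25)
print("gap",robot.current_finger_gap()*85, robot.current_time_s())
robot.line_to([PX,PY,.15],velocity=.15)
print("gap",robot.current_finger_gap()*85, robot.current_time_s())
im=[vision.grab_frame(c) for c in("top","side")]
u=[proj(c,[[PX,PY,.15]])[0].astype(int) for c in("top","side")]
v=[cv2.resize(np.ascontiguousarray(i[max(0,a[1]-60):][:120,max(0,a[0]-60):][:,:120]),(400,400),interpolation=cv2.INTER_CUBIC) for i,a in zip(im,u)]
cv2.imwrite("pics/held.png",np.hstack(v)[:,:,::-1])
E
```

```text
pick [0.512 0.395 0.019] [-18.93526756  44.85321543 -32.6271959   84.29121057  26.44682307
  58.63207612 -88.46243691]
up [0.512 0.395 0.2  ] [-10.41828651  39.84619317 -51.46835424  72.7553425   30.48002399
  81.16490134 -90.13730168]
place [ 0.579 -0.204  0.026] [ 25.17158845  37.30505648 -10.81842364  90.55092413   8.1974287
  52.92156393 -99.50502798]
push0 [0.669 0.029 0.063] [  12.68521849   43.0715125   -27.98772363   78.13371847   20.90807599
   63.89967886 -129.14219484]
push1 [ 0.618 -0.104  0.063] [  19.82202036   36.78048205  -18.02469714   86.56288692   12.53002159
   58.64605229 -112.45186871]
[0.51187047 0.39512472 0.01874838]
gap 40.67443775909916 6.2917
gap 40.95857176707714 7.3167
```

View pics/held.png

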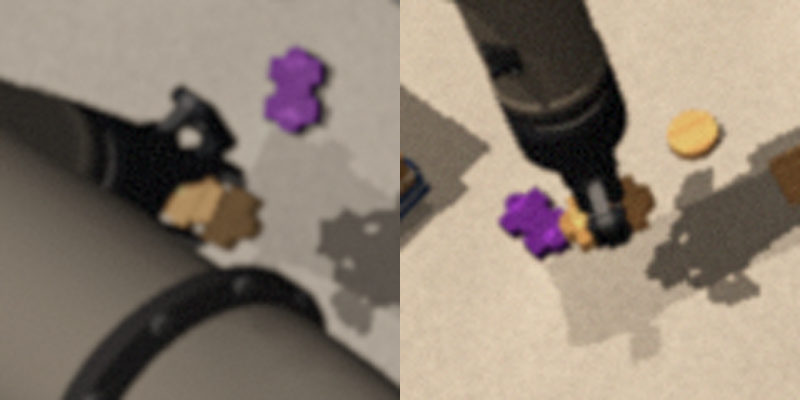

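The piece is held across its y sides: the gap reads 41 mm, it hangs level, and both tabs are free. Next is the placing.

Run:
```python
from h import *
robot.line_to([PX,PY,.2],velocity=.2)
robot.move_to(B(0,-.041,.2),[180,0,BYAW])
print("gap",robot.current_finger_gap()*85)
robot.line_to(B(0,-.041,.07),velocity=.15)
print(robot.line_to(B(0,-.041,.0255),velocity=.04,f_stop=5), robot.current_tool_pos(),robot.current_contact_force())
fingers.gripper_to(.7)
robot.pause(.2)
robot.line_to(B(0,-.041,.2),velocity=.15)
robot.move_to(B(0,.215,.2),[180,0,BYAW])
fingers.gripper_to(0)
print(robot.current_time_s())
t,s=[vision.grab_frame(c) for c in("top","side")]
v=[cv2.resize(np.ascontiguousarray(a),(400,300),interpolation=cv2.INTER_CUBIC) for a in(t[110:215,290:430],s[130:235,230:370])]
cv2.imwrite("pics/placed.png",np.hstack(v)[:,:,::-1])
```

```text
gap 41.49694451249782
True [ 0.57898722 -0.20432404  0.02578953] [0.19893601 0.02723332 4.76606086]
15.4833
```

View pics/placed.png

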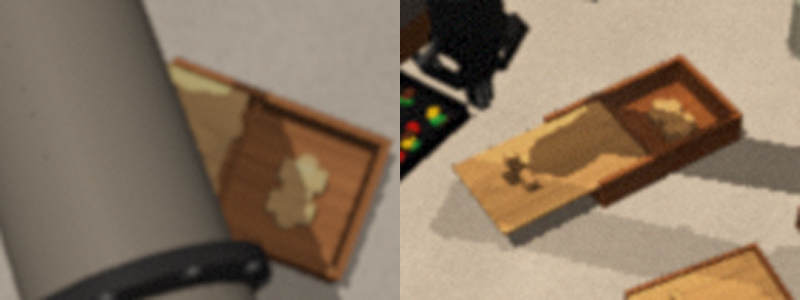

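The piece lies flat in the compartment and is released. Now I'll push the lid shut by its bar.

Run:
```python
from h import *
print(robot.line_to(B(0,.215,.063),velocity=.15,f_stop=8))
f0=np.array(robot.current_contact_force())
hit=robot.line_to(B(0,.056,.063),velocity=.06,f_stop=12)
p=np.array(robot.current_tool_pos());a=np.radians(BYAW)
print(hit,"box y",(p[:2]-[BX,BY])@[-np.sin(a),np.cos(a)],p,np.array(robot.current_contact_force())-f0)
y=(p[:2]-[BX,BY])@[-np.sin(a),np.cos(a)]
robot.line_to(B(0,y+.03,.063),velocity=.1)
robot.line_to(B(0,y+.03,.2),velocity=.2)
robot.move_to([.35,.25,.3],[180,0,BYAW])
print(robot.current_time_s())
t,s=[vision.grab_frame(c) for c in("top","side")]
cv2.imwrite("pics/topE.png",t[:,:,::-1])
v=[cv2.resize(np.ascontiguousarray(a),(400,300),interpolation=cv2.INTER_CUBIC) for a in(t[110:215,290:430],s[130:235,230:370])]
cv2.imwrite("pics/closed.png",np.vstack([cv2.resize(np.hstack(v),(640,240)),cv2.resize(t[:350],(640,350))])[:,:,::-1])
```

```text
False
True box y 0.06763594203812157 [ 0.61795497 -0.10287005  0.06268784] [2.06617232 0.80238689 0.20430966]
21.8583
```

View pics/closed.png

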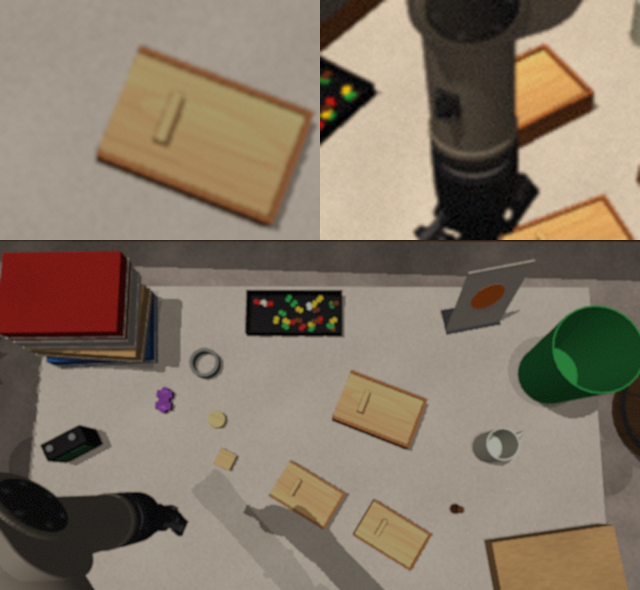

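The lid looks shut, but the force after the stop read low. I'll confirm with a second, firmer push and check the bar's position.

Run:
```python
from h import *
print("bar expected px",proj("top",[B(0,.045,.06)]),"seen ~(363.5,161.6); 5 mm open:",proj("top",[B(0,.05,.06)]))
robot.move_to(B(0,.1,.2),[180,0,BYAW])
robot.line_to(B(0,.1,.063),velocity=.15,f_stop=8)
f0=np.array(robot.current_contact_force());a=np.radians(BYAW);n=np.array([-np.sin(a),np.cos(a)])
hit=robot.line_to(B(0,.056,.063),velocity=.03,f_stop=15)
p=np.array(robot.current_tool_pos());y=(p[:2]-[BX,BY])@n
print(hit,"box y",y,(np.array(robot.current_contact_force())-f0)[:2]@n)
robot.line_to(B(0,y+.03,.063),velocity=.1)
robot.line_to(B(0,y+.03,.2),velocity=.2)
robot.move_to([.35,.25,.3],[180,0,BYAW])
robot.pause(.3)
t=vision.grab_frame("top")
v=cv2.resize(np.ascontiguousarray(t[110:215,290:430]),None,fx=5,fy=5,interpolation=cv2.INTER_CUBIC)
cv2.imwrite("pics/final.png",v[:,:,::-1]);print(robot.current_time_s())
```

```text
bar expected px [[363.53864636 160.63683874]] seen ~(363.5,161.6); 5 mm open: [[361.67441637 159.92194128]]
True box y 0.06758170626786866 0.1247409137708514
29.1917
```

View pics/final.png

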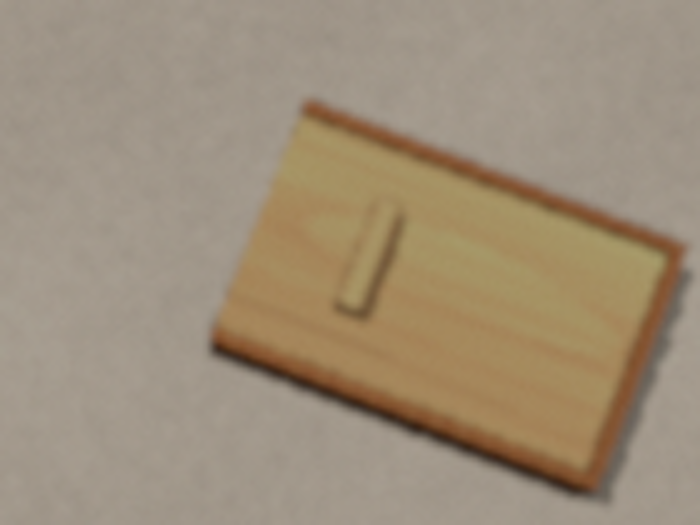

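The second push stopped at the same position to within 0.1 mm, and the lid edge meets the end wall with no gap. The lid is closed.

```bash
python3 -c "
from station import workorder
workorder.close_job()"
```

```text
the job is handed in; nothing more can be done
```

The yellow jigsaw piece is in the empty compartment of the largest slide-lid box and the lid is closed. I handed the job in at about 29 s of the 45 s allowed.

- **Piece:** I gripped it across its straight sides, set it down with light contact (5 N) and let go. The picture taken before closing showed it lying flat in the compartment.
- **Lid:** I pushed it shut by the grip bar. A second, firmer push (15 N) stopped within 0.1 mm of the first. The last picture shows no gap at the end wall, and the bar is within about 1 px of its closed position.
- **Other things:** In the full top view after the first push, the purple look-alike, disc, tile, tape, mug and pawn were where they had been. I compared them by eye only and took no full view after the second push.
- **Readings that disagreed:** The force read after each stop was low (under about 2 N), so I made the second push. The two cameras' fits of the piece differed by about 3 mm, which did not affect the grasp.

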